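# Set a sample bottle in the clamp bracket and hold the hidden bolt head

### The arm

A 6-joint arm with a two-finger parallel gripper is mounted at the origin on the work surface. World frame = base frame: x ahead of the robot, y to its left, z up, the work surface at z = 0. Lengths are in m, angles in rad, forces in N, time in s.
With the tool pointing down it reaches from about 0.375 to 0.825 m from the base axis. Payload 5.5 kg.
Tool frame: the origin (TCP) lies midway between the tips of the shut fingers; the grasp point (between the pads) lies manip.grip_point_offset behind it (manip.grip_point_offset is the distance from the TCP to the grasp point, in m); z points along the fingers, y is the line along which they close (so a half turn about z gives the same grasp; the last joint's range is limited). The gripper opens to 85 mm and grips with 20 to 120 N. Pads are 22 mm wide; open, the fingers measure 114 mm over their backs; the gripper's body (76 mm by 85 mm) begins 54 mm behind the grasp point. The pads swing forward as they close: fully open they stand 13 mm farther back than shut.
Start: joints at [-1.201, 0.314, -0.047, 1.21, 0, 1.571], TCP at [0.217, -0.559, 0.231] pointing down, gripper open.
Joint ranges: [-2.67, 2.67], [-0.69, 1.73], [-1.03, 1.25], [-2.08, 2.16], [-1.42, 1.45], [-3.14, 3.14]. Speed limits (rad/s): [2.39, 2.39, 3.01, 3.14, 3.14, 3.14].

### API

Orientations are given as [roll, pitch, yaw] about the fixed x, y, z axes, in that order (R = Rz(yaw) Ry(pitch) Rx(roll)).
In Python, from cell import manip gives the robot as it stands.
- The arm moves only by the tool apply_moves, never from a script. Its argument "motion" is a list of rows, each an object of numbers: "dx", "dy", "dz": the shift along the tool's x, y, z in cm; "twist": the turn about the tool's z in rad; "claw": the closure, from 0 (fully open) to 1 (shut). In form: [{"dx": .., "dy": .., "dz": .., "twist": .., "claw": ..}, ...]. A call has 1 to 20 rows; each row is the pose to reach, as a shift and turn from the pose commanded when the call began, along the tool's axes at that moment; what a row does not reach only later rows make up. A row lasts 1/8 s, in which the tool goes at most 62.5 mm and 10.7 degrees, less where a joint would pass 70% of its speed; a pose out of reach is approached as far as the arm can. A call with a gripper value outside its range is refused whole. The fingers move at their own pace and stop on an object; "grip_force" is the grip in N (left out, the last holds). Time passes only in rows, so rows that repeat a pose let the fingers close. It gives the time, the measured TCP pose, the force, the opening and the grip force at its end, in the units of the state.
- manip.sense(): the state, without advancing time (a new reading comes with each control period).
- manip.read_camera(name): name is "scene" or "top"; returns a dict with "frame" (420x560x3 uint8, blue, green, red), "intrinsics" (3x3 intrinsics, pixels), "xyz" and "orientation" of the camera in the world. Camera axes: x right, y down, z forward; pixel columns grow to the right and rows downward; lengths in m; the calibration is good to about 2 mm. A picture is of the moment at which its call begins. There is no depth.
- manip.hand_in(): hands the job in; it is judged then, once.
Trained networks look in the newest picture that a camera, given by its name, has taken for a name from the list of things; names that differ only in an ending like _2 or _b are one class to them, and where a whole thing is asked for, a point or a joint stands for the part that bears it (a point fixed in the world has none). Each returns a list of dicts, best first, with "conf" (0 to 1); they miss things now and then, are a little off and sometimes report something else, mostly with a low value. They report only what shows in the picture. A call takes as long as a camera call. They do not tell look-alikes from the thing itself.
- manip.outline_of(camera, label): "region" (420x560 bool, what is visible of it) and "extent" ([left, top, right, bottom] in pixels, round what is visible of it).
- manip.spot_point(camera, label): "point" ([column, row] in pixels: a listed point, or the origin of a listed thing).
The state is a dict: "time_s": time; "joint_positions": joint angles; "joint_vel": joint speeds; "tau": joint torques, N m; "tcp_pos": TCP position; "eef_rot": TCP orientation; "wrist_force": force on the tool from outside, world axes, zero at the start; "ft_torque": the same for the moment, N m; "width": opening from 0.0 (shut) to 1.0 (fully open); "finger_force": force on a finger pad.
Only numpy, scipy, OpenCV 4.12 (cv2) and the standard library are available. Lean on these libraries where they do the work, as an engineer would, in place of code of your own. Each camera call takes 0.05 s, during which the arm holds its last target. There are 200 camera calls.

### The job

Lift the tall sample bottle out of the carton, stand it upright in the round socket at the front of the clamp bracket and let it go. Then reach down into the narrow gap behind the bracket's upright plate, grip the hidden hexagonal bolt head between the fingers and hold it firmly so that it cannot turn while I tighten the nut in front; do not wrench it round yourself. Finish while still holding the bolt head, and leave the two jars in the carton and the loose cap alone.

Things in the scene. Friction and masses are not known exactly. Their poses are not given: they have to be found in the camera images.
- bottle: Tall amber glass bottle with a neck and a round brass-coloured screw cap, 165 mm high, about 0.2 kg, standing upright in one of the carton's three cells. Body 56 mm diameter up to 105 mm height, then a shoulder to a 26 mm neck; the cap is 34 mm in diameter and covers heights 135 to 165 mm. Origin: centre of its underside; z up along its axis.
- carton: Open cardboard carton, fixed, 90 mm (its x) by 250 mm (its y), 75 mm high, walls and floor 4 mm thick, with two cross walls making three cells in a row along y, centres at y = -82, 0, +82 mm, each about 78 (y) by 82 mm. The bottle and the two jars stand in the cells in any order. Origin: centre of its underside, on the table.
- jar1: Squat amber glass jar with wide brass-coloured lid, 60 mm diameter, 84 mm high, in a cell of the carton; to be left alone. Origin: centre of its underside.
- jar2: Second squat jar, the same as the first.
- cap: Loose brass-coloured bottle cap, 34 mm diameter, 28 mm high, on the table beyond the work; to be left alone. Origin: centre of its underside.
- bracket: Clamp bracket fixed to the table, left or right of the carton. x points from socket through the upright plate (roughly away from the robot), y along the plate, z up. Origin: on the table under the middle of the plate. On a 6 mm base stands the aluminium plate, 6 mm thick (x = -3 to 3 mm), 160 mm wide, top at 132 mm; in front of it at height 104 mm a nut and a rubber jaw, 52 mm wide, out to x = -40 mm.
- gap_mouth (a point): Middle of the mouth of the gap between the plate and the parallel grey back panel (160 mm wide, 6 mm thick, top also at 132 mm), level with their top edges: at x = 30, y = 0, z = 132 mm in the bracket's frame, same axes. The gap is 54 mm wide along x (x = 3 to 57 mm), open at the top and at both sides.
- socket_floor (a point): Centre of the floor of the round black socket that takes the bottle, 6 mm above the table. The socket is 66 mm inside diameter (74 mm outside); its rim is 22 mm above this point. Lies at x = -78, y = 0 in the bracket's frame; same axes as the bracket.
- bolt_head (a point): Centre of the hexagonal steel bolt head in the gap, 28 mm below point gap_mouth (bracket x = 30, z = 104 mm). 24 mm across flats, 28 mm across corners, 16 mm long along the bolt's axis (bracket x, level); an 18 mm thick sleeve joins it to the plate. The point turns with the bolt: its x is the bolt's axis, its y is square to the two flats that face sideways.
- bolt (a joint): Turn of the bolt about the bracket's x axis (right-handed), rad. At 0 two flats stand vertical, facing the bracket's -y and +y; it starts within 0.26 of 0. Slight friction (0.04 N m): fingers closing askew on the flats bring it square to them. Wrenched beyond 0.55 either way the job is spoilt.
There are look-alikes about, which are no part of the job. Leave any orange look-alike of the bracket alone.

How it is judged:
By the outcome, as a careful person would: the job done as asked, in the order asked, and still so for the second after the job is handed in, while the arm keeps its last pose, push and grip.
It also fails if it takes over 48 s, if anything falls off the work surface, if the arm or the gripper's body presses on something with over 40 N, if the wrist force passes 120 N, or if a joint passes its speed limit or range.

## Working session

There is one attempt and no reset: what is moved stays moved. The work goes in short steps, Python scripts to look and compute and a tool call to move; the robot and the scene stay as the last step left them, time stands still between calls to the robot, and variables do not carry over. Pictures are saved under pics/ and viewed, at most 10 in all, crops included, and the job is handed in when it is done.

Besides the shell and the picture viewer there is one more tool, called after "Emit:" as name(argument=value, ...), one argument or row to a line, values as JSON. apply_moves: Moves the arm, as the interface text tells. Its arguments: {"type":"object","properties":{"motion":{"type":"array","items":{"type":"object","properties":{"dx":{"type":"number"},"dy":{"type":"number"},"dz":{"type":"number"},"twist":{"type":"number"},"claw":{"type":"number"}}}},"grip_force":{"type":"number"}},"required":["motion"]}

```bash
mkdir -p pics; ls; cat > h.py <<'E'
import numpy as np, cv2
from scipy.spatial.transform import Rotation as R
from cell import manip
def Rm(o):
    o=np.array(o,float)
    return o if o.shape==(3,3) else R.from_euler('xyz',o).as_matrix()
def ray(c,p,z):
    "world point at height z seen at pixel p"
    d=Rm(c['orientation'])@np.linalg.inv(c['intrinsics'])@[p[0],p[1],1]
    o=np.array(c['xyz']); return o+d*(z-o[2])/d[2]
def proj(c,X):
    X=np.atleast_2d(X); q=(X-c['xyz'])@Rm(c['orientation'])@np.array(c['intrinsics']).T
    return q[:,:2]/q[:,2:]
E
python3 - <<'E'
from h import *
ims=[]
np.set_printoptions(precision=3,suppress=True)
print(manip.grip_point_offset, manip.sense())
for n in('scene','top'):
    c=manip.read_camera(n); print(n,c['xyz'],c['orientation'],np.array(c['intrinsics']).tolist()); cv2.imwrite(f'pics/{n}0.png',c['frame'])
    for l,z in(('bottle',0),('carton',0),('jar1',0),('bracket',0),('gap_mouth',.132),('socket_floor',.006),('bolt_head',.104),('cap',0)):
        for d in manip.spot_point(n,l)[:4]: print(l,round(d['conf'],2),np.array(d['point']),ray(c,d['point'],z)[:2])
E
```

```text
pics
0.0187 {'time_s': 0.0, 'joint_positions': array([-1.201,  0.314, -0.048,  1.21 ,  0.   ,  1.571]), 'joint_vel': array([ 0.002, -0.001,  0.003,  0.   , -0.001, -0.001]), 'tau': array([ -0.   , -53.959,  33.975,   0.019,   0.   ,   0.   ]), 'tcp_pos': array([ 0.217, -0.559,  0.23 ]), 'eef_rot': array([-3.14, -0.  ,  0.37]), 'wrist_force': array([-0.373, -1.149,  0.638]), 'ft_torque': array([-0.008, -0.016, -0.007]), 'finger_force': 0.0, 'width': 1.00069680628105}
scene [ 1.2   -0.486  0.765] [-2.217  0.019  0.951] [[432.53763936619794, 0.0, 279.2813769152428], [0.0, 432.53763936619794, 214.1733419135557], [0.0, 0.0, 1.0]]
bottle 0.88 [350.6 225.7] [0.531 0.222]
carton 0.7 [354.4 224. ] [0.531 0.235]
jar1 0.97 [332.  236.3] [0.534 0.149]
jar1 0.83 [373.7 208.3] [0.511 0.333]
bracket 0.86 [263.5 384.5] [ 0.792 -0.25 ]
bracket 0.82 [134.3 231.3] [ 0.184 -0.282]
bracket 0.56 [206.7 292.6] [ 0.514 -0.226]
gap_mouth 0.8 [278.2 349.6] [ 0.823 -0.234]
gap_mouth 0.78 [130.6 196.3] [ 0.213 -0.272]
gap_mouth 0.58 [205.7 257.3] [ 0.54  -0.224]
socket_floor 0.92 [182.4 278.9] [ 0.443 -0.255]
s
[... 459 characters left out ...]
229]
bottle 0.35 [364.2 200.1] [ 0.568 -0.261]
carton 0.83 [215.3 205.6] [0.542 0.218]
jar1 0.91 [185.3 212.7] [0.517 0.313]
bracket 0.8 [357.6 213.5] [ 0.524 -0.239]
bracket 0.8 [361.4 131.5] [ 0.799 -0.256]
bracket 0.78 [373.1 318.4] [ 0.196 -0.283]
gap_mouth 0.9 [362.2 198.5] [ 0.55  -0.223]
gap_mouth 0.82 [363.3 103.6] [ 0.837 -0.231]
gap_mouth 0.62 [385.5 316.7] [ 0.219 -0.283]
socket_floor 0.75 [375.  150.5] [ 0.733 -0.298]
socket_floor 0.73 [387.8 344. ] [ 0.121 -0.325]
socket_floor 0.58 [363.  237.6] [ 0.446 -0.254]
bolt_head 0.63 [362.3 201.7] [ 0.545 -0.23 ]
bolt_head 0.4 [377.4 314.7] [ 0.221 -0.268]
bolt_head 0.39 [360.9 111.6] [ 0.824 -0.23 ]
cap 0.52 [267.5 141.3] [0.758 0.055]
```

```bash
python3 - <<'E'
import cv2
a=cv2.imread('pics/scene0.png');b=cv2.imread('pics/top0.png')
cv2.imwrite('pics/s1.png',cv2.resize(a,(800,600)));cv2.imwrite('pics/t1.png',cv2.resize(b,(800,600)))
E
```

```text
(no output)
```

View pics/s1.png

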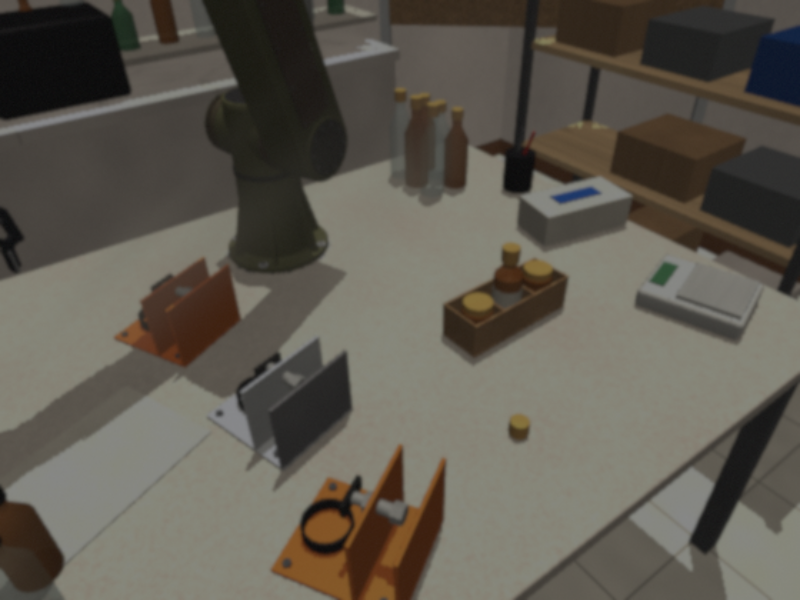

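View pics/t1.png

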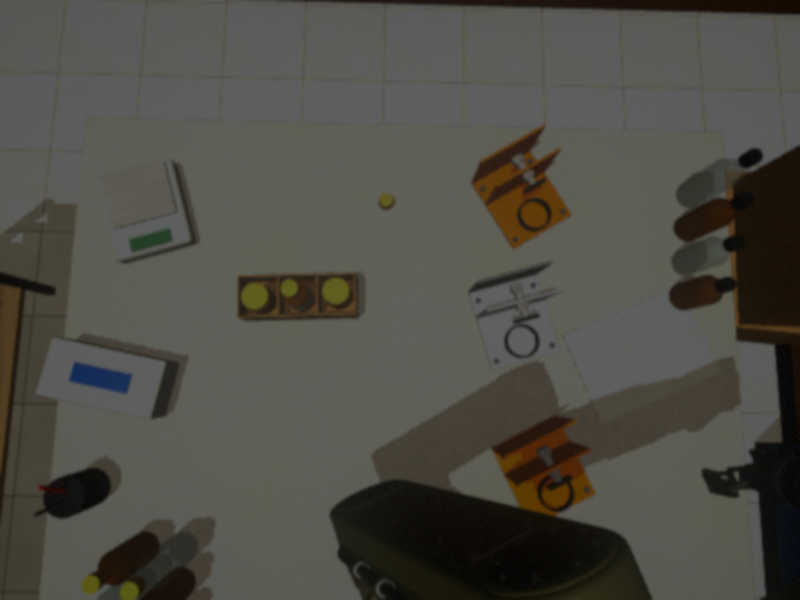

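The bottle stands in the middle cell of the carton: its cap is at about (289,288) and its body at (297,296) in the enlarged top view, with a jar on each side. Three things look like the bracket, in original top-image pixels: orange (361,131), grey/aluminium (357,213) and orange (373,318). The grey one fits, because the orange ones are to be left alone. I'll confirm it in one crop and refine its pose.

```bash
cat >> h.py <<'E'
BP={'bracket':(0,0,0),'gap_mouth':(.03,0,.132),'socket_floor':(-.078,0,.006),'bolt_head':(.03,0,.104)}
def bw(p,X):
    c,s=np.cos(p[2]),np.sin(p[2]); X=np.atleast_2d(X)
    return np.c_[p[0]+c*X[:,0]-s*X[:,1],p[1]+s*X[:,0]+c*X[:,1],X[:,2]]
E
python3 - <<'E'
from h import *
from scipy.optimize import least_squares
np.set_printoptions(precision=4,suppress=True)
cs={n:manip.read_camera(n) for n in('scene','top')}
p0=[.52,-.235,.3]; obs=[]
for n,c in cs.items():
    for l,X in BP.items():
        e=proj(c,bw(p0,X))[0]
        ds=[d['point'] for d in manip.spot_point(n,l) if np.hypot(*(np.array(d['point'])-e))<20]
        if ds: obs.append((c,X,ds[0],l,n))
f=lambda p:np.concatenate([proj(c,bw(p,X))[0]-d for c,X,d,_,_ in obs])
r=least_squares(f,p0,loss='soft_l1'); print(r.x); 
for o,e in zip(obs,f(r.x).reshape(-1,2)): print(o[4],o[3],e)
# yellow cap of the bottle
tiles=[]
for n,c in cs.items():
    e=proj(c,[.534,.225,.165])[0]; hsv=cv2.cvtColor(c['frame'],cv2.COLOR_BGR2HSV)
    print(n,'bottle guess px',e,'hsv',hsv[int(e[1]),int(e[0])])
    for ctr,h in((e,30),(proj(c,bw(r.x,[-.01,0,.07]))[0],55)):
        x,y=np.clip(ctr.astype(int),h,[559-h,419-h]); im=c['frame'].copy()
        if h==55:
            for X in([-.003,-.08,.132],[-.003,.08,.132],[.003,-.08,.132],[.003,.08,.132],[.057,-.08,.132],[.057,.08,.132],[.063,-.08,.132],[.063,.08,.132]): 
                u=proj(c,bw(r.x,X))[0]; cv2.circle(im,tuple(int(round(v)) for v in u),0,(0,0,255),-1)
            for t in np.linspace(0,6.28,24): 
                u=proj(c,bw(r.x,[-.078+.037*np.cos(t),.037*np.sin(t),.028]))[0]; cv2.circle(im,tuple(int(round(v)) for v in u),0,(0,255,0),-1)
        t=cv2.convertScaleAbs(im[y-h:y+h,x-h:x+h],alpha=1.8); tiles.append(cv2.resize(t,(380,300) if 0 else (300,300),interpolation=cv2.INTER_NEAREST)); print('crop',n,x-h,y-h,'scale',300/(2*h))
cv2.imwrite('pics/crop.png',np.vstack([np.hstack(tiles[:2]),np.hstack(tiles[2:])]))
E
```

```text
[ 0.5168 -0.2353  0.2896]
scene bracket [0.083  1.8941]
scene gap_mouth [0.9442 0.1444]
scene socket_floor [0.0087 0.1426]
scene bolt_head [1.0983 0.2647]
top bracket [0.9075 0.9464]
top gap_mouth [1.6326 0.0238]
top socket_floor [-0.158   2.3872]
top bolt_head [-0.3582  0.6066]
scene bottle guess px [357.5465 176.0677] hsv [ 19 148 100]
crop scene 327 146 scale 5.0
crop scene 141 217 scale 2.727272727272727
top bottle guess px [204.0818 199.2353] hsv [ 29 176  94]
crop top 174 169 scale 5.0
crop top 307 160 scale 2.727272727272727
```

View pics/crop.png

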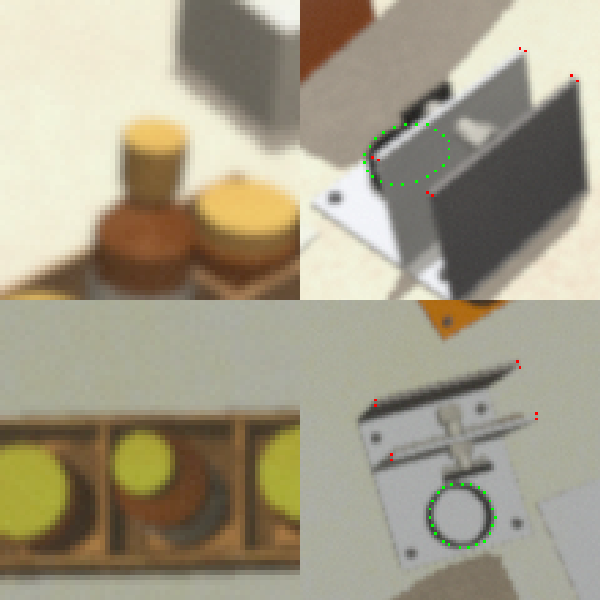

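The crops confirm two things. The grey bracket matches the fitted outline for its plates and socket ring. The bottle's cap is in the middle cell, with its centre at about (202.4,201.4) in the top image and (358,173.2) in the scene image.

```bash
python3 - <<'E'
from h import *
np.set_printoptions(precision=4,suppress=True)
cs={n:manip.read_camera(n) for n in('scene','top')}
print(ray(cs['top'],(202.4,201.4),.165),ray(cs['scene'],(358,173.2),.165))
for n,c in cs.items():
    m=cv2.inRange(cv2.cvtColor(c['frame'],cv2.COLOR_BGR2HSV),(15,100,60),(40,255,255))
    N,_,st,ce=cv2.connectedComponentsWithStats(m)
    for s,q in zip(st[1:],ce[1:]):
        if s[4]>25 and abs(q-proj(c,[.53,.225,.12])[0]).max()<70: print(n,s,q,ray(c,q,.165),ray(c,q,.084))
p=[.5168,-.2353,.2896]; print(bw(p,list(BP.values())))
s=manip.sense(); print(s['tcp_pos'],s['eef_rot'],Rm(s['eef_rot']))
E
```

```text
[0.5278 0.2294 0.165 ] [0.5244 0.2358 0.165 ]
scene [352 170  12  16 154] [357.1494 177.3442] [0.5379 0.2199 0.165 ] [0.4485 0.3151 0.084 ]
scene [365 182  23  16 265] [375.7547 189.2189] [0.6057 0.2181 0.165 ] [0.5255 0.313  0.084 ]
scene [312 192  84  38 646] [342.7198 212.2632] [0.6276 0.0887 0.165 ] [0.5503 0.1662 0.084 ]
top [266 135   9  11  80] [269.8625 139.975 ] [0.7079 0.0458 0.165 ] [0.735  0.0465 0.084 ]
top [ 167  192   83   31 1406] [210.0576 207.3001] [0.5117 0.2076 0.165 ] [0.5236 0.2208 0.084 ]
[[ 0.5168 -0.2353  0.    ]
 [ 0.5456 -0.2267  0.132 ]
 [ 0.442  -0.2576  0.006 ]
 [ 0.5456 -0.2267  0.104 ]]
[ 0.2169 -0.5594  0.2313] [-3.1416 -0.      0.3698] [[ 0.9324  0.3615  0.    ]
 [ 0.3615 -0.9324  0.    ]
 [ 0.     -0.     -1.    ]]
```

Emit:
apply_moves(
  motion=[
    {"dx":57.5,"dy":-62.4,"dz":0,"twist":0.08,"claw":0},
    {"dx":57.5,"dy":-62.4,"dz":0,"twist":0.08,"claw":0},
    {"dx":57.5,"dy":-62.4,"dz":0,"twist":0.08,"claw":0},
    {"dx":57.5,"dy":-62.4,"dz":0,"twist":0.08,"claw":0},
    {"dx":57.5,"dy":-62.4,"dz":0,"twist":0.08,"claw":0},
    {"dx":57.5,"dy":-62.4,"dz":0,"twist":0.08,"claw":0},
    {"dx":57.5,"dy":-62.4,"dz":0,"twist":0.08,"claw":0},
    {"dx":57.5,"dy":-62.4,"dz":0,"twist":0.08,"claw":0},
    {"dx":57.5,"dy":-62.4,"dz":0,"twist":0.08,"claw":0},
    {"dx":57.5,"dy":-62.4,"dz":0,"twist":0.08,"claw":0},
    {"dx":57.5,"dy":-62.4,"dz":0,"twist":0.08,"claw":0},
    {"dx":57.5,"dy":-62.4,"dz":0,"twist":0.08,"claw":0},
    {"dx":57.5,"dy":-62.4,"dz":0,"twist":0.08,"claw":0},
    {"dx":57.5,"dy":-62.4,"dz":0,"twist":0.08,"claw":0},
    {"dx":57.5,"dy":-62.4,"dz":0,"twist":0.08,"claw":0},
    {"dx":57.5,"dy":-62.4,"dz":0,"twist":0.08,"claw":0},
    {"dx":57.5,"dy":-62.4,"dz":0,"twist":0.08,"claw":0},
    {"dx":57.5,"dy":-62.4,"dz":0,"twist":0.08,"claw":0},
  ],
  grip_force=40,
)

```text
time_s: 3.75
tcp_pos: [0.5377, 0.1996, 0.2317]
eef_rot: [-3.114, 0.0, 0.34]
wrist_force: [-0.8, 1.1, -1.3]
width: 1.001
finger_force: 0.0
```

Emit:
apply_moves(
  motion=[
    {"dx":0,"dy":0,"dz":0,"twist":0,"claw":0},
    {"dx":0,"dy":0,"dz":0,"twist":0,"claw":0},
  ],
)

```text
time_s: 4.0
tcp_pos: [0.538, 0.2001, 0.2315]
eef_rot: [-3.114, 0.0, 0.341]
wrist_force: [-1.3, 0.0, -0.6]
width: 0.997
finger_force: 0.0
```

```bash
python3 - <<'E'
from h import *
np.set_printoptions(precision=4,suppress=True)
cs={n:manip.read_camera(n) for n in('scene','top')}
s=manip.sense();print(s['tcp_pos'],s['eef_rot'],s['joint_positions'],s['time_s'])
t=[]
for n,c in cs.items():
    x,y=proj(c,[.527,.231,.165])[0].astype(int)
    t.append(cv2.resize(cv2.convertScaleAbs(c['frame'][y-45:y+45,x-45:x+45],alpha=1.8),(400,400)));print(n,x-45,y-45)
cv2.imwrite('pics/ab.png',np.hstack(t))
E
```

```text
[0.538  0.2002 0.2314] [-3.1136  0.0006  0.3411] [ 0.3401  0.265  -0.1122  1.1942  0.028   3.1406] 4.1
scene 312 129
top 156 156
```

View pics/ab.png

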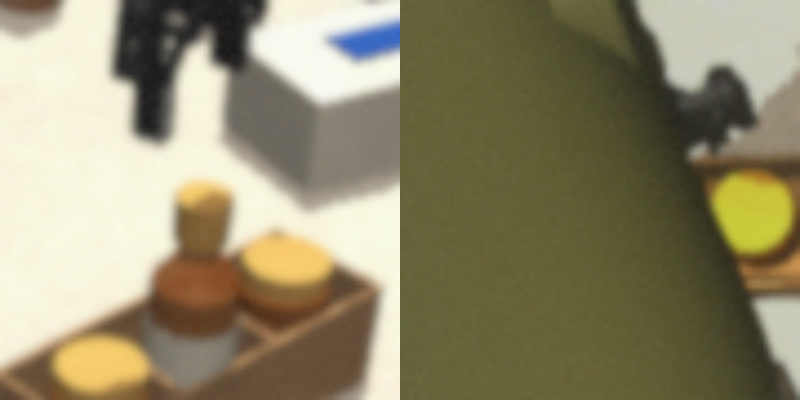

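The view shows the gripper short of the bottle, and the cap still at about scene (358,173). Joint 6 reached its limit at 3.14, so I'll twist back. The bottle is round, so I can pick it at any yaw.

Emit:
apply_moves(
  motion=[
    {"dx":0,"dy":0,"dz":0,"twist":-0.18,"claw":0},
    {"dx":0,"dy":0,"dz":0,"twist":-0.36,"claw":0},
    {"dx":0,"dy":0,"dz":0,"twist":-0.5,"claw":0},
    {"dx":0,"dy":0,"dz":0,"twist":-0.5,"claw":0},
    {"dx":0,"dy":0,"dz":0,"twist":-0.5,"claw":0},
  ],
)

```text
time_s: 4.72
tcp_pos: [0.538, 0.2003, 0.2313]
eef_rot: [-3.117, -0.013, 0.839]
wrist_force: [0.3, -0.5, -0.1]
width: 1.0
finger_force: 0.0
```

```bash
cat > d.py <<'E'
from h import *
import sys
np.set_printoptions(precision=4,suppress=True)
s=manip.sense();M=Rm(s['eef_rot']);t=np.array([float(v) for v in sys.argv[1:4]])
print(s['tcp_pos'],s['eef_rot'],s['joint_positions'],s['time_s'],'cm:',100*M.T@(t-s['tcp_pos']),s['wrist_force'],s['width'])
E
python3 d.py .527 .231 .231
```

```text
[0.538  0.2003 0.2313] [-3.1166 -0.0127  0.8388] [ 0.3403  0.2652 -0.1121  1.1943  0.028   2.6429] 4.725 cm: [ 1.5443 -2.867   0.1206] [ 0.301  -0.5126 -0.1057] 1.0004407486014026
```

Emit:
apply_moves(
  motion=[
    {"dx":1.54,"dy":-2.87,"dz":0.1,"twist":0,"claw":0},
    {"dx":1.54,"dy":-2.87,"dz":0.1,"twist":0,"claw":0},
    {"dx":1.52,"dy":-2.82,"dz":2,"twist":0,"claw":0},
    {"dx":1.49,"dy":-2.77,"dz":4,"twist":0,"claw":0},
    {"dx":1.47,"dy":-2.72,"dz":6,"twist":0,"claw":0},
    {"dx":1.44,"dy":-2.67,"dz":8,"twist":0,"claw":0},
    {"dx":1.42,"dy":-2.62,"dz":9.9,"twist":0,"claw":0},
    {"dx":1.42,"dy":-2.62,"dz":9.9,"twist":0,"claw":0},
    {"dx":1.42,"dy":-2.62,"dz":9.9,"twist":0,"claw":0},
  ],
)

```text
time_s: 5.85
tcp_pos: [0.5275, 0.2308, 0.1339]
eef_rot: [-3.117, -0.013, 0.84]
wrist_force: [1.1, -0.0, 0.1]
width: 1.001
finger_force: 0.0
```

```bash
python3 d.py .527 .231 .133; python3 - <<'E'
from h import *
c=manip.read_camera('scene')
x,y=proj(c,[.527,.231,.15])[0].astype(int); print(x-40,y-40)
im=c['frame'].copy()
cv2.imwrite('pics/g.png',cv2.resize(cv2.convertScaleAbs(im[y-40:y+40,x-40:x+40],alpha=1.8),(480,480)))
E
```

```text
[0.5275 0.2308 0.1339] [-3.1171 -0.0134  0.8403] [ 0.3964  0.3233 -0.2624  0.9835  0.0279  2.6976] 5.85 cm: [-0.017  -0.0456  0.0918] [ 1.1174 -0.02    0.0566] 1.0010304148455413
316 139
```

View pics/g.png

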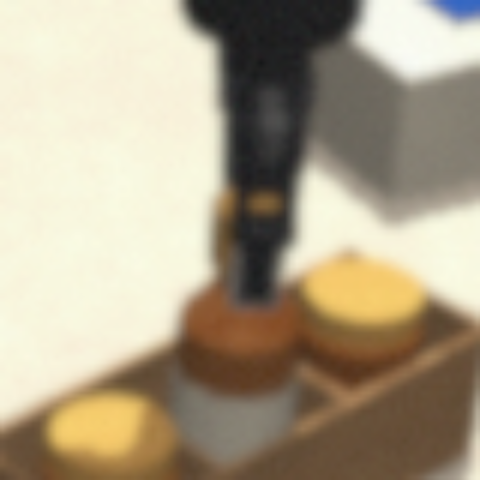

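The near finger shows at about (258,260) in the crop, just right of the cap's centre at about (240,220). After allowing for perspective, that's about 3 mm along tool x, so I'll shift by that amount and close.

Emit:
apply_moves(
  motion=[
    {"dx":-0.3,"dy":0,"dz":0.1,"twist":0,"claw":0},
    {"dx":-0.3,"dy":0,"dz":0.1,"twist":0,"claw":1},
    {"dx":-0.3,"dy":0,"dz":0.1,"twist":0,"claw":1},
    {"dx":-0.3,"dy":0,"dz":0.1,"twist":0,"claw":1},
    {"dx":-0.3,"dy":0,"dz":0.1,"twist":0,"claw":1},
    {"dx":-0.3,"dy":0,"dz":0.1,"twist":0,"claw":1},
    {"dx":-0.3,"dy":0,"dz":0.1,"twist":0,"claw":1},
    {"dx":-0.3,"dy":0,"dz":0.1,"twist":0,"claw":1},
  ],
  grip_force=40,
)

```text
time_s: 6.9
tcp_pos: [0.5253, 0.2288, 0.1324]
eef_rot: [-3.117, -0.013, 0.841]
wrist_force: [0.6, -1.0, 3.2]
width: 0.389
finger_force: 40.5
```

```bash
python3 d.py .527 .231 .27
```

```text
[0.5253 0.2288 0.1324] [-3.1171 -0.0133  0.841 ] [ 0.3947  0.3197 -0.2713  0.9784  0.0278  2.6951] 6.9 cm: [  0.4648  -0.3578 -13.7518] [ 0.6314 -1.0075  3.2264] 0.38854476775997776
```

Emit:
apply_moves(
  motion=[
    {"dx":0.05,"dy":-0.1,"dz":-4,"twist":0},
    {"dx":0.1,"dy":-0.2,"dz":-8,"twist":0},
    {"dx":0.18,"dy":-0.34,"dz":-13.8,"twist":0},
    {"dx":0.18,"dy":-0.34,"dz":-13.8,"twist":0},
    {"dx":0.18,"dy":-0.34,"dz":-13.8,"twist":0},
  ],
)

```text
schema error: expected keys dx, dy, dz, twist, claw
```

```bash
python3 d.py .442 -.258 .27
```

```text
[0.5253 0.2288 0.1324] [-3.1171 -0.0133  0.841 ] [ 0.3947  0.3197 -0.2713  0.9784  0.0278  2.6951] 6.9 cm: [-41.6454  25.8861 -14.9553] [ 0.6314 -1.0075  3.2264] 0.38854476775997776
```

Emit:
apply_moves(
  motion=[
    {"dx":0.05,"dy":-0.1,"dz":-4,"twist":0,"claw":1},
    {"dx":0.1,"dy":-0.2,"dz":-8,"twist":0,"claw":1},
    {"dx":0.15,"dy":-0.3,"dz":-12,"twist":0,"claw":1},
    {"dx":0.18,"dy":-0.34,"dz":-13.8,"twist":0,"claw":1},
    {"dx":-4,"dy":2.3,"dz":-13.9,"twist":0.05,"claw":1},
    {"dx":-8,"dy":4.9,"dz":-14,"twist":0.1,"claw":1},
    {"dx":-12,"dy":7.5,"dz":-14.1,"twist":0.15,"claw":1},
    {"dx":-16,"dy":10,"dz":-14.2,"twist":0.2,"claw":1},
    {"dx":-20,"dy":12.5,"dz":-14.4,"twist":0.25,"claw":1},
    {"dx":-24,"dy":15,"dz":-14.5,"twist":0.3,"claw":1},
    {"dx":-28,"dy":17.5,"dz":-14.6,"twist":0.36,"claw":1},
    {"dx":-32,"dy":20,"dz":-14.7,"twist":0.42,"claw":1},
    {"dx":-36,"dy":22.4,"dz":-14.8,"twist":0.48,"claw":1},
    {"dx":-39,"dy":24.3,"dz":-14.9,"twist":0.52,"claw":1},
    {"dx":-41,"dy":25.5,"dz":-15,"twist":0.55,"claw":1},
    {"dx":-41.6,"dy":25.9,"dz":-15,"twist":0.55,"claw":1},
    {"dx":-41.6,"dy":25.9,"dz":-15,"twist":0.55,"claw":1},
    {"dx":-41.6,"dy":25.9,"dz":-15,"twist":0.55,"claw":1},
  ],
)

```text
time_s: 9.15
tcp_pos: [0.4423, -0.2568, 0.2702]
eef_rot: [-3.113, 0.002, 0.293]
wrist_force: [-0.6, 0.2, -1.3]
width: 0.386
finger_force: 40.3
```

```bash
python3 d.py .442 -.258 .16; python3 - <<'E'
from h import *
t=[];p=[.5168,-.2353,.2896]
for n in('scene','top'):
    c=manip.read_camera(n);im=c['frame'].copy();s=manip.sense()
    for l in ('bottle',):
        for d in manip.spot_point(n,l)[:3]: print(n,d['conf'],d['point'],'z.141->',ray(c,d['point'],.141))
        for d in manip.outline_of(n,l)[:2]: print(d['conf'],d['extent'])
    x,y=proj(c,[.442,-.258,.12])[0].astype(int); print(x,y)
    t.append(cv2.resize(cv2.convertScaleAbs(im[y-60:y+60,x-60:x+60],alpha=1.8),(400,400)))
cv2.imwrite('pics/p.png',np.hstack(t))
E
```

```text
[ 0.4423 -0.2568  0.2702] [-3.1129  0.0021  0.2925] [-0.5376  0.1529 -0.1638  1.2767  0.0178  2.3113] 9.15 cm: [-0.0396  0.4212 11.0084] [-0.5636  0.1905 -1.2895] 0.3859146251055309
scene 0.81 [171.8, 239.0] z.141-> [ 0.44932435 -0.26110211  0.141     ]
0.74 [356.2, 289.5, 367.8, 308.2]
0.62 [152.3, 172.3, 186.5, 244.9]
173 243
top 0.73 [375.3, 236.3] z.141-> [ 0.440525   -0.25622727  0.141     ]
0.73 [367.4, 220.0, 389.9, 244.4]
373 236
```

View pics/p.png

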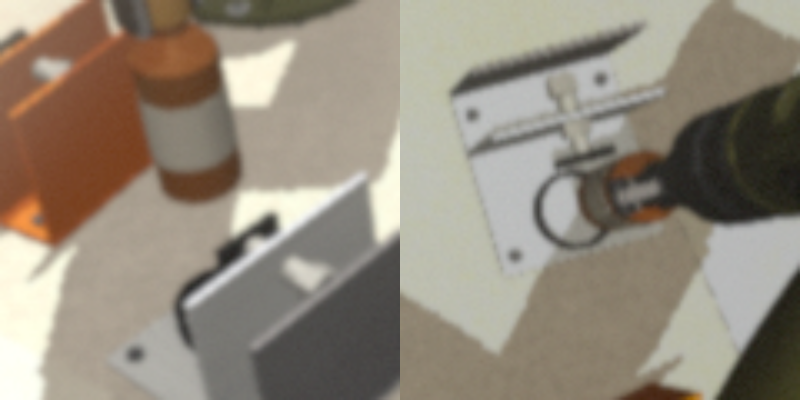

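The top view shows the bottle in front of the bracket's jaw, above the socket ring (ring at about (575,210), bottle at about (610,190)). In the scene view it looks slightly leaning, so I'll check that against the vertical's projection.

```bash
python3 - <<'E'
from h import *
from scipy.optimize import least_squares
np.set_printoptions(precision=4,suppress=True)
s=manip.sense(); M=Rm(s['eef_rot']); g=s['tcp_pos']-.0187*M[:,2]; print('grasp',g,'toolz',M[:,2])
for n in('scene','top'):
    c=manip.read_camera(n); 
    d=[d for d in manip.outline_of(n,'bottle') if d['region'].sum()>150 and d['extent'][0]<340 or n=='top'][0]
    m=d['region'].astype(np.uint8)
    yy,xx=np.nonzero(m); print(n,m.sum(),d['extent'],'mask centroid',xx.mean(),yy.mean())
    if n=='scene':
        # axis: row midpoints over the body
        for y in range(int(d['extent'][1])+2,int(d['extent'][3]),8):
            q=xx[yy==y]; print(y,q.min(),q.max(),(q.min()+q.max())/2)
    # predicted axis for vertical bottle
    for h in(.0,.05,.1,.15): print('pred',h,proj(c,[g[0],g[1],s['tcp_pos'][2]-.1284+h]))
    # predicted silhouette extents
    P=[[g[0]+r*np.cos(a),g[1]+r*np.sin(a),s['tcp_pos'][2]-.1284+h] for h,r in((0,.028),(.105,.028)) for a in np.linspace(0,6.28,40)]
    q=proj(c,P); print('body bbox pred',q.min(0),q.max(0))
E
```

```text
grasp [ 0.4425 -0.2579  0.2891] toolz [-0.0099  0.0261 -0.9996]
scene 1668 [152.5, 171.3, 185.8, 247.5] mask centroid 167.59112709832135 210.93645083932853
173 154 167 160.5
181 156 169 162.5
189 159 170 164.5
197 153 178 165.5
205 153 180 166.5
213 154 182 168.0
221 155 183 169.0
229 158 184 171.0
237 161 184 172.5Traceback (most recent call last):
  File "<stdin>", line 13, in <module>
    return umr_minimum(a, axis, None, out, keepdims, initial, where)
ValueError: zero-size array to reduction operation minimum which has no identity
```

```bash
python3 - <<'E'
from h import *
np.set_printoptions(precision=4,suppress=True)
s=manip.sense(); M=Rm(s['eef_rot']); g=s['tcp_pos']-.0187*M[:,2]; z0=s['tcp_pos'][2]-.1284
for n in('scene','top'):
    c=manip.read_camera(n)
    for h in(.0,.05,.1,.15): print(n,'pred',h,proj(c,[g[0],g[1],z0+h]))
    P=[[g[0]+r*np.cos(a),g[1]+r*np.sin(a),z0+h] for h,r in((0,.028),(.105,.028)) for a in np.linspace(0,6.28,40)]
    q=proj(c,P); print('body bbox pred',q.min(0),q.max(0))
c=manip.read_camera('scene')
# bottom-centre solution: measured axis pixel ~ (171.8+.., 239) from spot_point
for d in manip.spot_point('scene','bottle')[:1]: print(d['point'])
d=manip.read_camera('top')
E
```

```text
scene pred 0.0 [[171.6986 236.5766]]
scene pred 0.05 [[167.8326 219.0437]]
scene pred 0.1 [[163.7126 200.359 ]]
scene pred 0.15 [[159.3128 180.405 ]]
body bbox pred [149.6994 191.0246] [184.2582 244.7459]
top pred 0.0 [[376.0347 235.596 ]]
top pred 0.05 [[381.1323 234.218 ]]
top pred 0.1 [[386.7484 232.6999]]
top pred 0.15 [[392.9661 231.019 ]]
body bbox pred [366.1643 221.6101] [398.274  245.5318]
[171.7, 236.7]
```

Emit:
apply_moves(
  motion=[
    {"dx":-0.14,"dy":0.0,"dz":3,"twist":0,"claw":1},
    {"dx":-0.13,"dy":0.1,"dz":6,"twist":0,"claw":1},
    {"dx":-0.13,"dy":0.2,"dz":9,"twist":0,"claw":1},
    {"dx":-0.12,"dy":0.25,"dz":10.6,"twist":0,"claw":1},
    {"dx":-0.12,"dy":0.25,"dz":10.6,"twist":0,"claw":1},
    {"dx":-0.12,"dy":0.25,"dz":10.6,"twist":0,"claw":1},
  ],
)

```text
time_s: 10.55
tcp_pos: [0.4414, -0.2582, 0.1654]
eef_rot: [-3.115, 0.001, 0.291]
wrist_force: [0.6, -0.3, -1.0]
width: 0.39
finger_force: 40.2
```

```bash
python3 d.py .441 -.258 .136; python3 - <<'E'
from h import *
t=[];p=[.5168,-.2353,.2896]
for n in('scene','top'):
    c=manip.read_camera(n);im=c['frame'].copy()
    x,y=proj(c,[.442,-.258,.06])[0].astype(int); print(x,y)
    t.append(cv2.resize(cv2.convertScaleAbs(im[y-40:y+40,x-40:x+40],alpha=1.8),(400,400),interpolation=cv2.INTER_CUBIC))
cv2.imwrite('pics/p2.png',np.hstack(t))
E
```

```text
[ 0.4414 -0.2582  0.1654] [-3.1149  0.001   0.2913] [-0.5404  0.2032 -0.3458  1.0422  0.0173  2.3097] 10.55 cm: [-0.0332  0.0459  2.9381] [ 0.6115 -0.2808 -1.0284] 0.3895394981095577
177 262
368 237
```

View pics/p2.png

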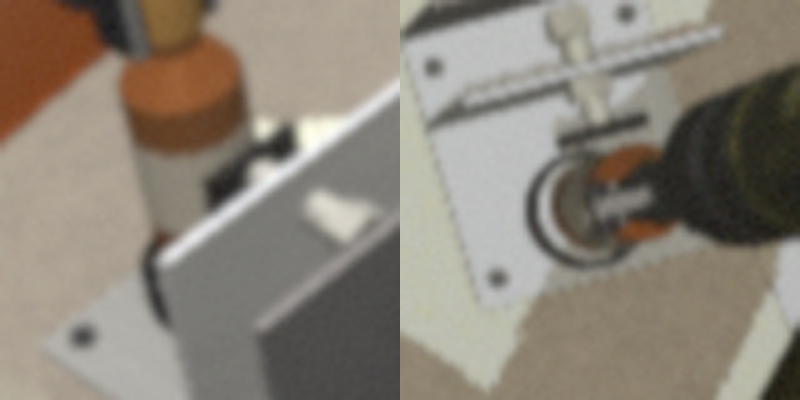

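The bottle sits just above the socket ring and looks centred in both views (ring at about (585,210) in the right crop, bottle at about (600,205)). I'll lower it slowly.

Emit:
apply_moves(
  motion=[
    {"dx":0,"dy":-0.08,"dz":0.5,"twist":0,"claw":1},
    {"dx":0,"dy":-0.06,"dz":1,"twist":0,"claw":1},
    {"dx":0,"dy":-0.04,"dz":1.4,"twist":0,"claw":1},
    {"dx":0,"dy":-0.03,"dz":1.8,"twist":0,"claw":1},
    {"dx":0,"dy":-0.03,"dz":2.1,"twist":0,"claw":1},
    {"dx":0,"dy":-0.02,"dz":2.4,"twist":0,"claw":1},
    {"dx":0,"dy":-0.02,"dz":2.4,"twist":0,"claw":1},
  ],
)

```text
time_s: 11.52
tcp_pos: [0.4402, -0.2569, 0.14]
eef_rot: [-3.113, 0.002, 0.291]
wrist_force: [-0.1, 0.2, -1.4]
width: 0.389
finger_force: 40.2
```

Emit:
apply_moves(
  motion=[
    {"dx":0,"dy":0,"dz":0.2,"twist":0,"claw":1},
    {"dx":0,"dy":0,"dz":0.4,"twist":0,"claw":1},
    {"dx":0,"dy":0,"dz":0.5,"twist":0,"claw":1},
    {"dx":0,"dy":0,"dz":0.5,"twist":0,"claw":1},
  ],
)

```text
time_s: 12.02
tcp_pos: [0.4403, -0.2568, 0.1352]
eef_rot: [-3.114, 0.002, 0.291]
wrist_force: [-0.3, -0.8, -1.4]
width: 0.385
finger_force: 40.2
```

Emit:
apply_moves(
  motion=[
    {"dx":0,"dy":0,"dz":0.1,"twist":0,"claw":1},
    {"dx":0,"dy":0,"dz":0.15,"twist":0,"claw":1},
    {"dx":0,"dy":0,"dz":0.15,"twist":0,"claw":1},
  ],
)

```text
time_s: 12.4
tcp_pos: [0.4408, -0.2569, 0.1348]
eef_rot: [-3.114, 0.001, 0.291]
wrist_force: [-1.1, 0.9, 6.1]
width: 0.387
finger_force: 40.7
```

Emit:
apply_moves(
  motion=[
    {"dx":0,"dy":0,"dz":0.1,"twist":0,"claw":0.3},
    {"dx":0,"dy":0,"dz":0.1,"twist":0,"claw":0},
    {"dx":0,"dy":0,"dz":0.1,"twist":0,"claw":0},
    {"dx":0,"dy":0,"dz":0.1,"twist":0,"claw":0},
    {"dx":0,"dy":0,"dz":0.1,"twist":0,"claw":0},
    {"dx":0,"dy":-0.05,"dz":-2,"twist":0,"claw":0},
    {"dx":0,"dy":-0.1,"dz":-4,"twist":0,"claw":0},
    {"dx":0,"dy":-0.2,"dz":-7,"twist":0,"claw":0},
    {"dx":0,"dy":-0.3,"dz":-10,"twist":0,"claw":0},
    {"dx":0,"dy":-0.3,"dz":-11,"twist":0,"claw":0},
    {"dx":0,"dy":-0.3,"dz":-11,"twist":0,"claw":0},
  ],
)

```text
time_s: 13.78
tcp_pos: [0.4409, -0.257, 0.2439]
eef_rot: [-3.114, 0.002, 0.291]
wrist_force: [0.1, 0.5, -1.5]
width: 0.999
finger_force: 0.0
```

```bash
python3 d.py .5456 -.2267 .245; python3 - <<'E'
from h import *
from scipy.optimize import least_squares
np.set_printoptions(precision=4,suppress=True)
t=[];p0=[.5168,-.2353,.2896];obs=[]
for n in('scene','top'):
    c=manip.read_camera(n);im=c['frame'].copy()
    print(n,[(d['conf'],d['point']) for d in manip.spot_point(n,'bottle')[:2]],proj(c,[.4405,-.2575,.006]))
    for l in('gap_mouth','bolt_head'):
        e=proj(c,bw(p0,BP[l]))[0]
        print(l,e,[(round(d['conf'],2),d['point']) for d in manip.spot_point(n,l) if np.hypot(*(np.array(d['point'])-e))<15])
    x,y=proj(c,bw(p0,[0,0,.1]))[0].astype(int); print('crop',x-50,y-50)
    t.append(cv2.resize(cv2.convertScaleAbs(im[y-50:y+50,x-50:x+50],alpha=1.8),(400,400),interpolation=cv2.INTER_CUBIC))
cv2.imwrite('pics/p3.png',np.hstack(t))
E
```

```text
[ 0.4409 -0.257   0.2439] [-3.1143  0.0015  0.2913] [-0.5389  0.1582 -0.2171  1.2166  0.0173  2.3112] 13.775 cm: [10.9017  0.1067 -0.1312] [ 0.1119  0.4981 -1.4582] 0.998975285714525
scene [(0.74, [181.9, 277.0])] [[180.9709 278.6443]]
gap_mouth [206.0498 259.2248] [(0.74, [210.7, 259.1])]
bolt_head [207.6038 268.6449] [(0.55, [206.3, 268.3])]
crop 148 214
top [(0.59, [365.0, 235.7])] [[364.1135 239.3901]]
gap_mouth [363.5194 199.94  ] [(0.69, [363.4, 200.5])]
bolt_head [361.2289 201.5224] [(0.57, [360.8, 201.4])]
crop 313 161
```

View pics/p3.png

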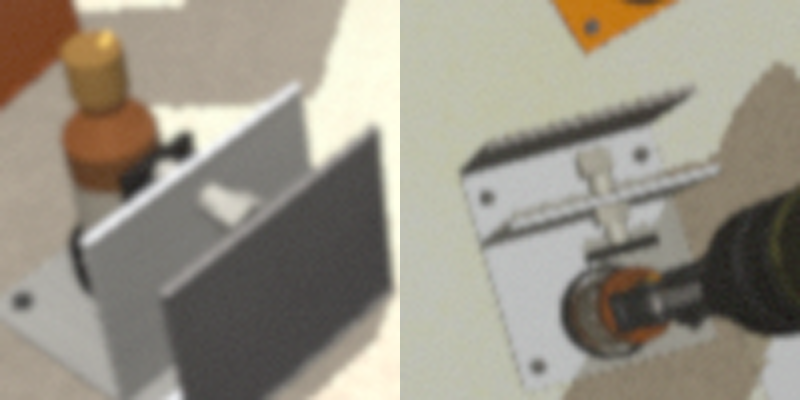

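The bottle stands upright in the socket and is free of the gripper: its cap is at about (95,70) and its body at (110,150) in the left crop. The bolt head is at about (592,160) in the right crop, which is original pixel (361,201) and matches the fit. Next I'll move over the gap.

Emit:
apply_moves(
  motion=[
    {"dx":4,"dy":0,"dz":-0.1,"twist":0,"claw":0},
    {"dx":8,"dy":0,"dz":-0.1,"twist":0,"claw":0},
    {"dx":10.9,"dy":0.05,"dz":-0.1,"twist":0,"claw":0},
    {"dx":10.9,"dy":0.05,"dz":-0.1,"twist":0,"claw":0},
    {"dx":10.9,"dy":0.15,"dz":4,"twist":0,"claw":0},
    {"dx":10.9,"dy":0.25,"dz":7,"twist":0,"claw":0},
    {"dx":10.9,"dy":0.3,"dz":9.2,"twist":0,"claw":0},
    {"dx":10.9,"dy":0.3,"dz":9.2,"twist":0,"claw":0},
    {"dx":10.9,"dy":0.3,"dz":9.2,"twist":0,"claw":0},
  ],
)

```text
time_s: 15.3
tcp_pos: [0.545, -0.2264, 0.1526]
eef_rot: [-3.114, 0.001, 0.291]
wrist_force: [0.6, -1.1, -0.5]
width: 1.002
finger_force: 0.0
```

```bash
python3 d.py .5454 -.2262 .083; python3 - <<'E'
from h import *
t=[];p0=[.5168,-.2353,.2896]
for n in('scene','top'):
    c=manip.read_camera(n);im=c['frame'].copy()
    x,y=proj(c,bw(p0,[0.03,0,.13]))[0].astype(int); print('crop',x-40,y-40)
    t.append(cv2.resize(cv2.convertScaleAbs(im[y-40:y+40,x-40:x+40],alpha=1.8),(400,400),interpolation=cv2.INTER_CUBIC))
cv2.imwrite('pics/p4.png',np.hstack(t))
E
```

```text
[ 0.545  -0.2264  0.1526] [-3.1143  0.0014  0.2908] [-0.4049  0.352  -0.1767  1.0606  0.02    2.4457] 15.3 cm: [0.0547 0.1864 6.9565] [ 0.5659 -1.0821 -0.4936] 1.0019621870837971
crop 166 219
crop 323 160
```

View pics/p4.png

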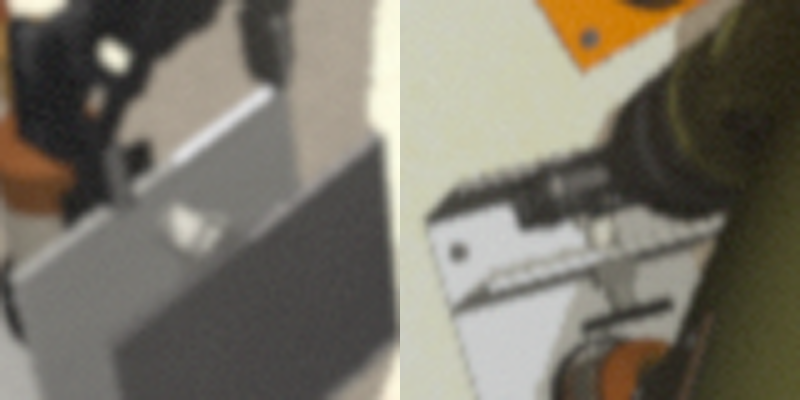

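The open fingers straddle the bolt, with tips at about (120,205) and (268,85) in the left crop. Their midpoint matches the predicted gap point to within about 1 px. I'll descend into the gap.

Emit:
apply_moves(
  motion=[
    {"dx":0.05,"dy":0.03,"dz":1,"twist":0,"claw":0},
    {"dx":0.05,"dy":0.06,"dz":2,"twist":0,"claw":0},
    {"dx":0.05,"dy":0.08,"dz":3,"twist":0,"claw":0},
    {"dx":0.05,"dy":0.1,"dz":4,"twist":0,"claw":0},
    {"dx":0.05,"dy":0.1,"dz":4,"twist":0,"claw":0},
  ],
)

```text
time_s: 16.02
tcp_pos: [0.5444, -0.2253, 0.1103]
eef_rot: [-3.112, 0.004, 0.291]
wrist_force: [-0.5, -0.2, 0.1]
width: 0.997
finger_force: 0.0
```

Emit:
apply_moves(
  motion=[
    {"dx":0.07,"dy":0.12,"dz":0.7,"twist":0,"claw":0},
    {"dx":0.07,"dy":0.15,"dz":1.4,"twist":0,"claw":0},
    {"dx":0.07,"dy":0.17,"dz":2.1,"twist":0,"claw":0},
    {"dx":0.07,"dy":0.19,"dz":2.7,"twist":0,"claw":0},
    {"dx":0.07,"dy":0.19,"dz":2.7,"twist":0,"claw":0},
    {"dx":0.07,"dy":0.19,"dz":2.7,"twist":0,"claw":0},
  ],
)

```text
time_s: 16.77
tcp_pos: [0.5463, -0.2267, 0.0846]
eef_rot: [-3.114, 0.002, 0.291]
wrist_force: [1.9, -0.5, 0.9]
width: 1.0
finger_force: 0.0
```

Emit:
apply_moves(
  motion=[
    {"dx":-0.05,"dy":0,"dz":0.2,"twist":0,"claw":0},
    {"dx":-0.05,"dy":0,"dz":0.2,"twist":0,"claw":1},
    {"dx":-0.05,"dy":0,"dz":0.2,"twist":0,"claw":1},
    {"dx":-0.05,"dy":0,"dz":0.2,"twist":0,"claw":1},
    {"dx":-0.05,"dy":0,"dz":0.2,"twist":0,"claw":1},
    {"dx":-0.05,"dy":0,"dz":0.2,"twist":0,"claw":1},
    {"dx":-0.05,"dy":0,"dz":0.2,"twist":0,"claw":1},
    {"dx":-0.05,"dy":0,"dz":0.2,"twist":0,"claw":1},
    {"dx":-0.05,"dy":0,"dz":0.2,"twist":0,"claw":1},
    {"dx":-0.05,"dy":0,"dz":0.2,"twist":0,"claw":1},
  ],
  grip_force=30,
)

```text
time_s: 18.02
tcp_pos: [0.5458, -0.2265, 0.0827]
eef_rot: [-3.113, 0.002, 0.291]
wrist_force: [-1.9, 3.3, 4.9]
width: 0.284
finger_force: 29.8
```

The opening is 24.1 mm, which matches the 24 mm across the flats, and the side forces are small. I'll firm the grip.

Emit:
apply_moves(
  motion=[
    {"dx":0,"dy":0,"dz":0,"twist":0,"claw":1},
    {"dx":0,"dy":0,"dz":0,"twist":0,"claw":1},
    {"dx":0,"dy":0,"dz":0,"twist":0,"claw":1},
    {"dx":0,"dy":0,"dz":0,"twist":0,"claw":1},
  ],
  grip_force=90,
)

```text
time_s: 18.52
tcp_pos: [0.5457, -0.2264, 0.0829]
eef_rot: [-3.113, 0.002, 0.291]
wrist_force: [-2.8, 2.8, 6.6]
width: 0.264
finger_force: 87.8
```

```bash
python3 d.py .5454 -.2262 .083; python3 - <<'E'
from h import *
t=[]
for n in('scene','top'):
    c=manip.read_camera(n);im=c['frame'].copy()
    print([(d['conf'],d['point']) for d in manip.spot_point(n,'bottle')[:2]],proj(c,[.4405,-.2575,.006]))
    x,y=proj(c,[.5,-.24,.12])[0].astype(int)
    t.append(cv2.resize(cv2.convertScaleAbs(im[y-50:y+50,x-50:x+50],alpha=1.8),(400,400),interpolation=cv2.INTER_CUBIC))
cv2.imwrite('pics/p5.png',np.hstack(t))
E
```

```text
[ 0.5457 -0.2264  0.0829] [-3.1131  0.0018  0.2914] [-0.4049  0.4099 -0.2628  0.9177  0.0207  2.4452] 18.525 cm: [-0.0224 -0.0285 -0.0099] [-2.7672  2.8496  6.6449] 0.2641539603479158
[(0.92, [182.1, 281.7])] [[180.97094299 278.64429884]]
[(0.57, [364.4, 237.5]), (0.35, [238.4, 208.9])] [[364.11354212 239.39008411]]
```

View pics/p5.png

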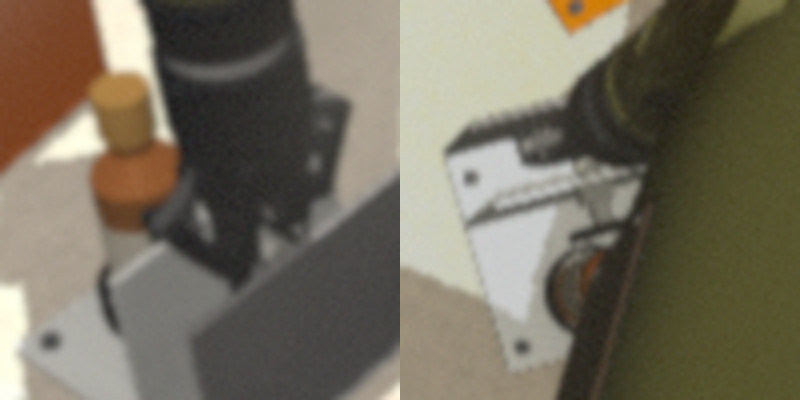

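The bottle is upright in the socket (cap at about (120,110) in the left crop). The gripper is down in the gap with the fingers closed on the bolt head. I'll hand it in.

```bash
python3 -c "
from cell import manip
print(manip.hand_in())"
```

```text
the job is handed in; nothing more can be done
None
```

The bottle stands upright and released in the grey bracket's socket, and the job was handed in at about 19 s with the fingers holding the bolt head at about 88 N; I did not touch the jars, the loose cap or the orange look-alikes.

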